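# Sweep wheel nuts through the tray gate

### The arm

A 6-joint arm with a two-finger parallel gripper is mounted at the origin on the work surface. World frame = base frame: x ahead of the robot, y to its left, z up, the work surface at z = 0. Lengths are in m, angles in degrees, forces in N, time in s.
With the tool pointing down it reaches from about 0.35 to 0.725 m from the base axis. Payload 6 kg.
Tool frame: the origin (TCP) lies midway between the tips of the shut fingers; the grasp point (between the pads) lies 19 mm behind it; z points along the fingers, y is the line along which they close (so a half turn about z gives the same grasp; the last joint's range is limited). The gripper opens to 85 mm and grips with 20 to 120 N. Pads are 22 mm wide; open, the fingers measure 114 mm over their backs; the gripper's body (76 mm by 85 mm) begins 54 mm behind the grasp point. The pads swing forward as they close: fully open they stand 13 mm farther back than shut.
Start: joints at [-48.833, 2.303, 4.859, 0, -92.561, -19.12], TCP at [0.225, -0.556, 0.231] pointing down, gripper open.
Joint ranges: [-146.85, 146.85], [-73.84, 115.35], [-62.03, 85.46], [-188.31, 113.3], [-161.28, -10.13], [-171.36, 171.36]. Speed limits (degrees/s): [147.25, 147.25, 172.46, 180, 180, 180].

### API

Orientations are given as a 3x3 rotation matrix whose columns are the frame's x, y, z axes.
In Python, from cell import ctrl gives the robot as it stands.
- The arm moves only by the shell command python3 -m creep 'ROWS' [FORCE]. ROWS is JSON, a list of rows, each a list of 3 entries, a list of its own where there are three numbers: the shift along the tool's x, y, z in units of 8 cm (1.0 is 8 cm), then the turn about the tool's z in units of 0.1 rad (1.0 is 0.1 rad), then the finger opening in mm, from 0 to 85.4. A call has 1 to 8 rows; each row shifts and turns the commanded pose from where the row before left it, along the tool's axes as they then stand; what a row does not reach is not made up. A row lasts 1/8 s, in which the tool goes at most 62.5 mm and 10.7 degrees, less where a joint would pass 70% of its speed; a pose out of reach is approached as far as the arm can. A call with a number of a shift or a turn outside -1 to 1 is refused whole. A call with a gripper value outside its range is refused whole. The fingers move at their own pace and stop on an object; FORCE is the grip in N (left out, the last holds). Time passes only in rows, so rows that do not move let the fingers close. It gives the time, the measured TCP pose, the force, the opening and the grip force at its end, in the units of the state.
- ctrl.get_state(): the state, without advancing time (a new reading comes with each control period).
- ctrl.camera(name): name is "side" or "top" or "wrist"; returns (picture, depth): 384x512x3 uint8, red, green, blue; 384x512 float32, m along the optical axis (not along the pixel's ray), 0 where there is no reading.
- ctrl.camera_model(name): a dict with "camera_matrix" (3x3 intrinsics, pixels), "world_to_cam" (4x4, takes a point from world to camera coordinates); the wrist camera has in their place "hand_eye" (4x4, takes a point from camera to tool coordinates, whose origin is the TCP and whose axes are the flange's). Camera axes: x right, y down, z forward; pixel columns grow to the right and rows downward; lengths in m; the calibration is good to about 2 mm. A picture is of the moment at which its call begins: read the wrist's pose just before it. camera_model takes no time and is no camera call.
- ctrl.sign_off(): hands the job in; it is judged then, once.
The state is a dict: "clock": time; "q": joint angles; "dq": joint speeds; "joint_efforts": joint torques, N m; "ee_pos": TCP position; "tool_rot": TCP orientation; "wrist_force": force on the tool from outside, world axes, zero at the start; "ft_torque": the same for the moment, N m; "opening": opening from 0.0 (shut) to 1.0 (fully open); "gripper_force": force on a finger pad.
Only numpy, scipy, OpenCV 4.12 (cv2) and the standard library are available. Lean on these libraries where they do the work, as an engineer would, in place of code of your own. Each camera call takes 0.05 s, during which the arm holds its last target. There are 200 camera calls.

### The job

With the fingertips, push the three loose wheel nuts across the raised red tray and out through the narrow gate in its yellow end wall, one at a time and in any order, so that each drops into the catch box behind the gate. Slide the nuts along the tray; do not pick any of them up. Leave the blue-sleeved socket standing on the tray, the blue bottle and the wrench where they are.

Things in the scene. Friction and masses are not known exactly. Their poses are not given: they have to be found in the camera images.
- tray: red steel tray, black rubber floor, fixed to the bench. Origin on the bench top; axes turn with the tray, z up. The flat floor lies 75 mm above the origin, x -131 to +131 mm, y -130 to +150 mm. Rims 14 mm above the floor, 4 mm thick, along both x sides and the +y end; yellow end wall with the gate at the -y end
- gate (a point): middle of the gate's sill, level with the tray floor, at tray (0, -132, 75) mm; axes as the tray's, nuts pass along -y. The gate is a 46 mm wide gap (x -23 to +23 mm), open at the top, in the yellow end wall: 4 mm thick (y -130 to -134 mm), 24 mm above the floor. The sill ends at y -134 mm, where the drop into the catch box begins
- box (a point): centre of the white bottom of the open-topped catch box, 71 mm below the tray floor, at tray (0, -174, 4) mm. Inside, the box spans tray x -42 to +42 mm, y -134 to -214 mm; its side walls are as high as the tray floor, its far wall 20 mm higher
- nut_a_center (a point): steel wheel nut, standing flat: round flange 30 mm across and 8 mm high at the bottom, hexagon 25 mm across corners above it, 21 mm high in all, about 50 g; this point is its centre, 10.5 mm above its underside
- nut_b_center (a point): steel wheel nut, standing flat: round flange 30 mm across and 8 mm high at the bottom, hexagon 25 mm across corners above it, 21 mm high in all, about 50 g; this point is its centre, 10.5 mm above its underside
- nut_c_center (a point): steel wheel nut, standing flat: round flange 30 mm across and 8 mm high at the bottom, hexagon 25 mm across corners above it, 21 mm high in all, about 50 g; this point is its centre, 10.5 mm above its underside
- socket: bright steel socket with a wide blue sleeve standing upright on the tray in its +x, +y corner, 28 mm across, 50 mm high, origin at the centre of its underside; not to be moved
- bottle: blue bottle with a yellow cap standing on the bench beyond the tray's +y end, 60 mm across, 130 mm high, origin at the centre of its underside; not to be moved
- wrench: steel wrench 170 mm long lying on the bench along the tray's +x side, flat, under 20 mm high, its length along its own x; not to be moved
There are look-alikes about, which are no part of the job. What is shaped like the part that bears nut_a_center but purple is not meant.

How it is judged:
By the outcome, as a careful person would: the job done as asked, in the order asked, and still so for the second after the job is handed in, with the robot touching nothing.
It also fails if it takes over 67 s, if anything falls off the work surface, if the arm or the gripper's body presses on something with over 40 N, if the wrist force passes 120 N, or if a joint passes its speed limit or range.

## Working session

There is one attempt and no reset: what is moved stays moved. The work goes in short steps, Python scripts to look and compute and a shell command to move; the robot and the scene stay as the last step left them, time stands still between calls to the robot, and variables do not carry over. Pictures are saved under pics/ and viewed, at most 10 in all, crops included, and the job is handed in when it is done.

```bash
mkdir -p pics
python3 - <<'E'
from cell import ctrl
import cv2,numpy as np
for n in("top","side"):
    p,d=ctrl.camera(n); cv2.imwrite(f"pics/{n}0.png",p[:,:,::-1]); np.savez(f"{n}0.npz",p=p,d=d)
    m=ctrl.camera_model(n); print(n,np.round(m["camera_matrix"],1).tolist(),np.round(m["world_to_cam"],3).tolist())
s=ctrl.get_state();print(s["clock"],s["ee_pos"],np.round(s["tool_rot"],3).tolist(),s["opening"])
E
```

```text
top [[480.2, 0.0, 253.8], [0.0, 480.2, 194.6], [0.0, 0.0, 1.0]] [[-0.004, -1.0, -0.029, 0.12], [-0.994, 0.007, -0.107, 0.661], [0.107, 0.029, -0.994, 1.013], [0.0, 0.0, 0.0, 1.0]]
side [[366.8, 0.0, 260.0], [0.0, 366.8, 191.0], [0.0, 0.0, 1.0]] [[0.819, -0.574, 0.016, -0.493], [-0.299, -0.45, -0.841, 0.292], [0.49, 0.684, -0.54, 0.38], [0.0, 0.0, 0.0, 1.0]]
0.1 [ 0.22515899 -0.55581925  0.23035814] [[-0.927, -0.375, -0.001], [-0.375, 0.927, 0.001], [0.0, 0.002, -1.0]] 0.9993090804841489
```

View pics/top0.png

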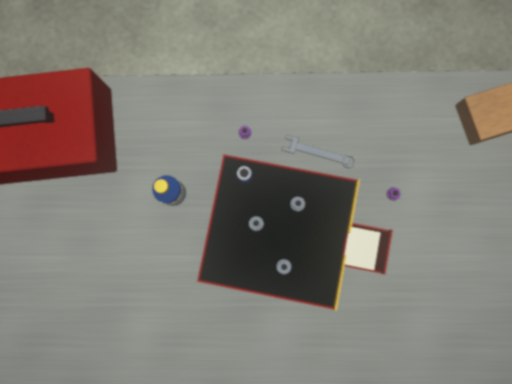

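View pics/side0.png

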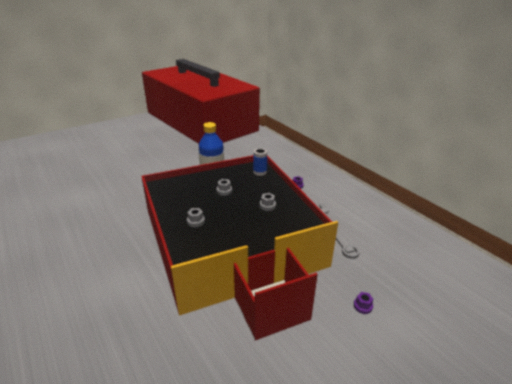

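The top view shows nuts near (298,204), (256,223) and (284,267), the socket at (244,173), the gate at about (350,247) and the catch box on the right. The side view shows the same layout: nuts at (195,217), (224,187), (268,202), with the purple ones off the tray.

```bash
cat > h.py <<'E'
from cell import ctrl
import cv2,numpy as np
def ray(n,px,z):
    m=ctrl.camera_model(n);K=m["camera_matrix"];T=np.linalg.inv(m["world_to_cam"])
    px=np.atleast_2d(px).astype(float)
    d=(np.linalg.inv(K)@np.c_[px,np.ones(len(px))].T).T@T[:3,:3].T
    o=T[:3,3]; return o+d*((z-o[2])/d[:,2])[:,None]
def proj(n,P):
    m=ctrl.camera_model(n);P=np.atleast_2d(P);c=P@m["world_to_cam"][:3,:3].T+m["world_to_cam"][:3,3]
    u=c@m["camera_matrix"].T; return u[:,:2]/u[:,2:]
def blobs(mask,lo,hi):
    n,l,s,c=cv2.connectedComponentsWithStats(mask.astype(np.uint8))
    return [(c[i],s[i,4]) for i in range(1,n) if lo<=s[i,4]<=hi]
E
python3 - <<'E'
from h import *
z=np.load("top0.npz");p=z["p"];d=z["d"]
hsv=cv2.cvtColor(p,cv2.COLOR_RGB2HSV)
blk=(hsv[:,:,2]<60).astype(np.uint8); blk[:,:190]=0;blk[:145]=0;blk[320:]=0;blk[:,362:]=0
blk=cv2.morphologyEx(blk,cv2.MORPH_OPEN,np.ones((3,3),np.uint8))
c=max(cv2.findContours(blk,cv2.RETR_EXTERNAL,2)[0],key=cv2.contourArea)
w=ray("top",c[:,0,:],0.075)[:,:2]
r=cv2.minAreaRect((w*1000).astype(np.float32));print("floor rect",r)
# contour of nuts
hull=np.zeros_like(blk);cv2.drawContours(hull,[c],-1,1,-1)
g=(hull>0)&(hsv[:,:,2]>75)
for cen,a in blobs(g,20,400): print(cen.round(1),a,ray("top",cen,.0855)[0].round(4), "side px",proj("side",ray("top",cen,.0855)).round(0))
ye=(hsv[:,:,0]>18)&(hsv[:,:,0]<32)&(hsv[:,:,1]>150)&(hsv[:,:,2]>90);ye[:,:300]=0
ys,xs=np.nonzero(ye);yw=ray("top",np.c_[xs,ys],.099)[:,:2]
v=cv2.fitLine(yw.astype(np.float32),cv2.DIST_L2,0,.01,.01).ravel();print("yellow",v,np.degrees(np.arctan2(v[1],v[0])),yw.min(0),yw.max(0))
wh=(hsv[:,:,2]>190)&(hsv[:,:,1]<60)
for cen,a in blobs(wh,300,3000): print("white",cen,a,ray("top",cen,.004))
for q in [(290,235),(230,220),(310,280)]:
  o=ray("top",q,0.)[0];m=ctrl.camera_model("top");T=np.linalg.inv(m["world_to_cam"]);C=T[:3,3];dd=(o-C);dd=dd/(m["world_to_cam"][2,:3]@dd);print("floor z",(C+dd*d[q[1],q[0]])[2])
E
```

```text
floor rect ((582.1672973632812, 65.80054473876953), (275.8587341308594, 258.865966796875), 78.6941909790039)
[297.2 203.3] 180 [0.6375 0.0252 0.0855] side px [[269. 201.]]
[255.6 223. ] 179 [0.5969 0.1118 0.0855] side px [[225. 187.]]
[283.5 266.1] 183 [0.5083 0.0551 0.0855] side px [[197. 217.]]
yellow [ 0.97988373 -0.19956928  0.540459   -0.06858847] -11.511772 [ 0.42582926 -0.09688897] [ 0.6813826  -0.04451449]
white [361.4690583  247.96950673] 1115 [[ 0.54441479 -0.12053906  0.004     ]]
floor z 0.07254890442760531
floor z 0.07512992349478087
floor z 0.07240361194139289
```

```bash
cat >> h.py <<'E'
A=np.radians(-11.4);O=np.array([.5802,.056,0])
R=np.array([[np.cos(A),-np.sin(A),0],[np.sin(A),np.cos(A),0],[0,0,1]])
def T2W(t): return O+R@(np.array(t,float)/1000)
def W2T(w): return (R.T@(np.asarray(w)-O))*1000
def go(*ts):
    s=ctrl.get_state();Q=s["tool_rot"];yaw=np.degrees(np.arctan2(Q[1,0],Q[0,0]))
    print("t",s["clock"],"tray mm",W2T(s["ee_pos"]).round(1),"yaw err",round(yaw+101.4,2),"open",s["opening"],"F",np.round(s["wrist_force"],1))
    p=s["ee_pos"]
    for t in ts: print(t,"units",(Q.T@(T2W(t)-p)/.08).round(3)); p=T2W(t)
E
python3 -m creep '[[[0,0,0],-1,60],[[0,0,0],-1,60],[[0,0,0],-1,60],[[0,0,0],-1,60],[[0,0,0],-1,60],[[0,0,0],-1,60],[[0,0,0],-1,60],[[0,0,0],-1,60]]'
python3 -m creep '[[[0,0,0],-1,15],[[0,0,0],-0.88,15],[[0,0,0],0,15]]'
python3 -c "
from h import *
go((5,100,200),(5,100,90))"
```

```text
clock: 1.1
ee_pos: [0.2252, -0.5559, 0.2307]
tool_rot: [[-0.373, -0.928, -0.0], [-0.928, 0.373, 0.001], [-0.001, 0.001, -1.0]]
wrist_force: [0.1, 0.3, -0.4]
opening: 0.702
gripper_force: 0.0
clock: 1.48
ee_pos: [0.2252, -0.5559, 0.2308]
tool_rot: [[-0.197, -0.98, -0.0], [-0.98, 0.197, 0.001], [-0.001, 0.001, -1.0]]
wrist_force: [-0.2, -0.4, -0.0]
opening: 0.175
gripper_force: 0.0
t 1.475 tray mm [-227.  -670.   230.8] yaw err 0.01 open 0.175185726588574 F [-0.2 -0.4 -0. ]
(5, 100, 200) units [-9.625 -2.903  0.39 ]
(5, 100, 90) units [ 1.000e-03 -1.000e-03  1.375e+00]
```

```bash
python3 -m creep '[[[-0.6875,-0.2074,0],0,15],[[-0.6875,-0.2074,0],0,15],[[-0.6875,-0.2074,0],0,15],[[-0.6875,-0.2074,0],0,15],[[-0.6875,-0.2074,0],0,15],[[-0.6875,-0.2074,0],0,15],[[-0.6875,-0.2074,0],0,15]]' >/dev/null
python3 -m creep '[[[-0.6875,-0.2074,0],0,15],[[-0.6875,-0.2074,0],0,15],[[-0.6875,-0.2074,0],0,15],[[-0.6875,-0.2074,0],0,15],[[-0.6875,-0.2074,0],0,15],[[-0.6875,-0.2074,0.2],0,15],[[-0.6875,-0.2074,0.2],0,15],[[0,0,0],0,15]]'
python3 - <<'E'
from h import *
go((5,100,90))
p,d=ctrl.camera("wrist");cv2.imwrite("pics/w1.png",p[:,:,::-1])
E
```

```text
clock: 3.35
ee_pos: [0.6041, 0.156, 0.1945]
tool_rot: [[-0.196, -0.981, -0.007], [-0.981, 0.196, -0.002], [0.004, 0.006, -1.0]]
wrist_force: [-0.4, -0.7, -0.7]
opening: 0.172
gripper_force: 0.0
t 3.35 tray mm [  3.6 102.8 194.5] yaw err 0.11 open 0.17241962384894047 F [-0.4 -0.7 -0.7]
(5, 100, 90) units [ 0.03  -0.025  1.306]
```

View pics/w1.png

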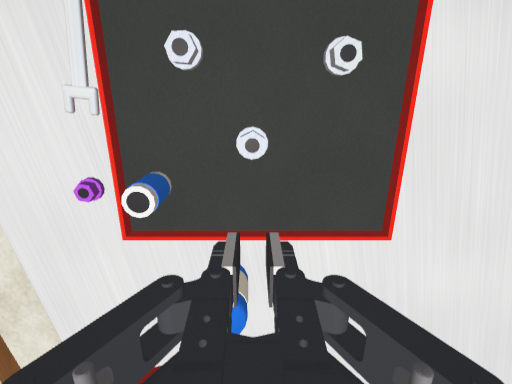

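The wrist view shows nut b at (252,143), in line with the finger gap at x≈252. The other nuts are at (183,49) and (344,56), the socket is at (147,195), and the rims are clear. I'll cross-check the nut positions with the wrist calibration before going down.

```bash
cat >> h.py <<'E'
def wnuts():
    s=ctrl.get_state();p,d=ctrl.camera("wrist");m=ctrl.camera_model("wrist")
    C=np.eye(4);C[:3,:3]=s["tool_rot"];C[:3,3]=s["ee_pos"];C=C@m["hand_eye"]
    hsv=cv2.cvtColor(p,cv2.COLOR_RGB2HSV);g=(hsv[:,:,2]>110)&(hsv[:,:,1]<60)
    g=cv2.morphologyEx(g.astype(np.uint8),cv2.MORPH_CLOSE,np.ones((7,7),np.uint8))
    Ki=np.linalg.inv(m["camera_matrix"])
    for c,a in blobs(g,250,2500):
        v=C[:3,:3]@Ki@np.array([c[0],c[1],1]);P=C[:3,3]+v*(.0855-C[2,3])/v[2];t=W2T(P)
        if abs(t[0])<131 and -240<t[1]<150: print("px",c.round(0),"area",a,"tray",t.round(1))
    return p
E
python3 -c "
from h import *
wnuts()"
python3 -m creep '[[[0.02,-0.01,0.4],0,15],[[0.01,-0.01,0.4],0,15],[[0,0,0.3],0,15],[[0,0,0.12],0,15],[[0,0,0],0,15]]'
python3 -c "
from h import *
go((5,100,78))"
```

```text
px [185.  52.] area 960 tray [ 58.6 -17.8  85.5]
px [342.  57.] area 985 tray [-72.  -13.7  85.5]
px [252. 143.] area 705 tray [ 2.8 57.8 85.5]
clock: 4.08
ee_pos: [0.6056, 0.1499, 0.1025]
tool_rot: [[-0.198, -0.98, 0.001], [-0.98, 0.198, 0.0], [-0.0, -0.001, -1.0]]
wrist_force: [-0.5, -0.8, 0.2]
opening: 0.18
gripper_force: 0.0
t 4.075 tray mm [  6.4  97.  102.5] yaw err -0.0 open 0.17958410180293094 F [-0.5 -0.8  0.2]
(5, 100, 78) units [-0.037  0.017  0.306]
```

```bash
python3 -m creep '[[[0,0.015,0.15],0,15],[[0,0.01,0.1],0,15],[[0,0,0.05],0,15],[[0,0,0],0,15]]'
python3 -c "
from h import *
go((4,84,78))"
```

```text
clock: 4.58
ee_pos: [0.6034, 0.1508, 0.0773]
tool_rot: [[-0.197, -0.98, -0.001], [-0.98, 0.197, -0.0], [0.0, 0.001, -1.0]]
wrist_force: [-0.1, -0.8, 0.1]
opening: 0.176
gripper_force: 0.0
t 4.575 tray mm [ 4.  97.6 77.3] yaw err 0.06 open 0.17620157388426735 F [-0.1 -0.8  0.1]
(4, 84, 78) units [ 0.17   0.001 -0.009]
```

```bash
python3 -m creep '[[[0.1,0,0],0,15],[[0.1,0,0],0,15],[[0.12,0,0],0,15],[[0.12,0,0],0,15],[[0.12,0.01,0],0,15],[[0.12,0.01,0],0,15],[[0.12,0.01,0],0,15],[[0.12,0.01,0],0,15]]'
python3 - <<'E'
from h import *
go((0,-80,77.5),(0,-116,77.5))
cv2.imwrite("pics/w2.png",wnuts()[:,:,::-1])
E
```

```text
clock: 5.58
ee_pos: [0.5858, 0.0788, 0.0778]
tool_rot: [[-0.197, -0.98, 0.0], [-0.98, 0.197, 0.0], [-0.0, -0.0, -1.0]]
wrist_force: [0.5, 1.2, 1.4]
opening: 0.176
gripper_force: 0.5
t 5.575 tray mm [ 1.  23.4 77.8] yaw err 0.06 open 0.17566824077676296 F [0.5 1.2 1.4]
(0, -80, 77.5) units [1.293 0.014 0.003]
(0, -116, 77.5) units [ 0.45  0.   -0.  ]
```

View pics/w2.png

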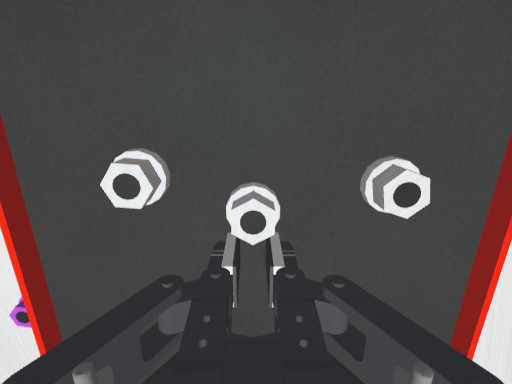

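The nut at (252,215) sits centred in the two-finger cradle, and the other two nuts are clear of the fingers.

```bash
python3 -m creep '[[[0.13,0.005,0],0,15],[[0.13,0.005,0],0,15],[[0.13,0.005,0],0,15],[[0.13,0,0],0,15],[[0.13,0,0],0,15],[[0.13,0,0],0,15],[[0.13,0,0],0,15],[[0.13,0,0],0,15]]'
python3 - <<'E'
from h import *
go((0,-80,77.5),(0,-116,77.5))
cv2.imwrite("pics/w3.png",wnuts()[:,:,::-1])
E
```

```text
clock: 6.62
ee_pos: [0.5683, -0.0027, 0.0777]
tool_rot: [[-0.197, -0.98, -0.0], [-0.98, 0.197, 0.0], [-0.0, 0.0, -1.0]]
wrist_force: [-0.3, 1.0, 0.5]
opening: 0.172
gripper_force: 0.3
t 6.625 tray mm [ -0.1 -59.9  77.7] yaw err 0.06 open 0.17233323169691198 F [-0.3  1.   0.5]
(0, -80, 77.5) units [ 0.252 -0.001  0.002]
(0, -116, 77.5) units [ 0.45  0.   -0.  ]
px [253. 212.] area 1942 tray [ -1.1 -84.2  85.5]
```

View pics/w3.png

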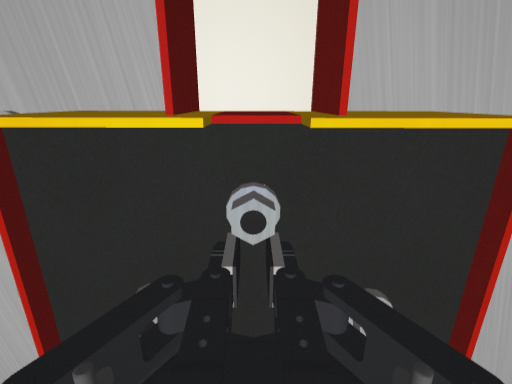

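The nut (253,212) is lined up with the gate, whose edges are at columns 208 and 306, so its middle is at about 257. I'll shift 2 mm towards -x and push it through.

```bash
python3 -m creep '[[[0.12,0.01,0],0,15],[[0.12,0.015,0],0,15],[[0.12,0,0],0,15],[[0.12,0,0],0,15],[[0.12,0,0],0,15],[[0.12,0,0],0,15],[[0,0,0],0,15]]'
python3 - <<'E'
from h import *
go((0,-116,77.5))
cv2.imwrite("pics/w4.png",wnuts()[:,:,::-1])
E
```

```text
clock: 7.55
ee_pos: [0.555, -0.0588, 0.0777]
tool_rot: [[-0.198, -0.98, -0.0], [-0.98, 0.198, -0.0], [0.0, 0.0, -1.0]]
wrist_force: [0.7, -0.1, 0.0]
opening: 0.179
gripper_force: 0.0
t 7.55 tray mm [  -2.1 -117.5   77.7] yaw err 0.0 open 0.17904527182509794 F [ 0.7 -0.1  0. ]
(0, -116, 77.5) units [-0.019 -0.026  0.002]
```

View pics/w4.png

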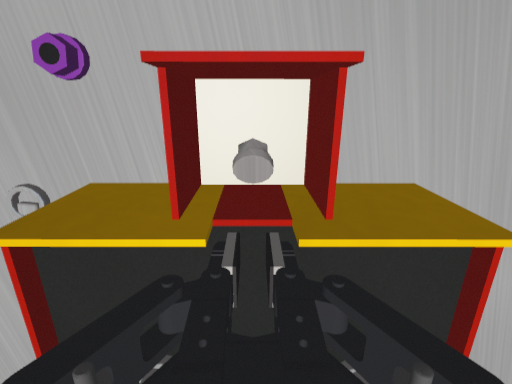

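Nut b is dropping into the catch box at (253,160). Next is nut a, at tray (60,-18).

```bash
python3 -m creep '[[[0,0,-0.35],0,15],[[0,0,-0.35],0,40],[[-0.4,-0.25,0],0,55],[[-0.42,-0.26,0],0,55],[[-0.42,-0.26,0],0,55],[[0,0,0],0,55],[[0,0,0],0,55]]'
python3 - <<'E'
from h import *
go((60,-18,100),(60,-18,78))
wnuts()
E
```

```text
clock: 8.48
ee_pos: [0.6348, 0.0272, 0.1333]
tool_rot: [[-0.196, -0.981, -0.001], [-0.981, 0.196, -0.0], [0.0, 0.001, -1.0]]
wrist_force: [0.5, -0.9, -0.8]
opening: 0.643
gripper_force: 0.0
t 8.475 tray mm [ 59.3 -17.4 133.3] yaw err 0.08 open 0.6432437018319769 F [ 0.5 -0.9 -0.8]
(60, -18, 100) units [ 0.007 -0.01   0.416]
(60, -18, 78) units [-0.    -0.     0.275]
px [251. 211.] area 1095 tray [ 59.7 -19.8  85.5]
px [426. 217.] area 1414 tray [-71.6 -15.2  85.5]
px [185. 258.] area 432 tray [111.1  20.1  85.5]
px [320. 258.] area 421 tray [ 5.1 20.3 85.5]
```

```bash
python3 -m creep '[[[0.01,0,0.3],0,55],[[0.01,0,0.25],0,55],[[0,0,0.14],0,55],[[0,0,0],0,36],[[0,0,0],0,36],[[0,0,0],0,36]]'
python3 -m creep '[[[0,0.08,0],0,36],[[0,0.1,0],0,36],[[0,0.1,0],0,36],[[0,0.1,0],0,36],[[0,0.12,0],0,36],[[0,0.12,0],0,36],[[0,0.11,0],0,36],[[0,0.08,0],0,36]]'
python3 - <<'E'
from h import *
go((-5,-20,78))
cv2.imwrite("pics/w5.png",wnuts()[:,:,::-1])
E
```

```text
clock: 9.28
ee_pos: [0.6352, 0.0257, 0.0795]
tool_rot: [[-0.197, -0.98, 0.001], [-0.98, 0.197, 0.0], [-0.001, -0.001, -1.0]]
wrist_force: [0.2, -0.3, -0.0]
opening: 0.421
gripper_force: 0.0
clock: 10.28
ee_pos: [0.5706, 0.0384, 0.0785]
tool_rot: [[-0.197, -0.98, 0.0], [-0.98, 0.197, 0.0], [-0.0, 0.0, -1.0]]
wrist_force: [0.0, -0.5, -0.3]
opening: 0.419
gripper_force: 0.3
t 10.275 tray mm [ -5.9 -19.1  78.5] yaw err 0.07 open 0.4189763836244195 F [ 0.  -0.5 -0.3]
(-5, -20, 78) units [ 0.011 -0.012  0.007]
px [71.  3.] area 1001 tray [  69.8 -138.    85.5]
px [428.   4.] area 1336 tray [ -81.  -137.9   85.5]
px [247. 250.] area 2089 tray [ -4.  -20.2  85.5]
px [369. 255.] area 2117 tray [-71.8 -17.3  85.5]
px [207. 254.] area 397 tray [ 18.7 -17.4  85.5]
px [298. 254.] area 395 tray [-32.5 -17.4  85.5]
```

View pics/w5.png

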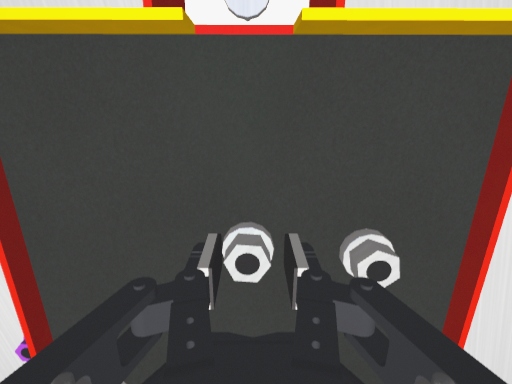

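Nut a (247,255) is caged between the pads at x≈-3, and nut c (369,258) is clear. I'll back out, narrow to the cradle and push.

```bash
python3 -m creep '[[[0,-0.035,0],0,36],[[-0.1,0,0],0,36],[[-0.2,0,0],0,36],[[-0.26,0,0.01],0,36],[[0,0,0],0,15],[[0,0,0],0,15],[[0,0,0],0,15]]'
python3 -m creep '[[[0.1,0,0],0,15],[[0.1,0,0],0,15],[[0.12,0,0],0,15],[[0.12,0,0],0,15],[[0.12,0,0],0,15],[[0.12,0,0],0,15],[[0.12,0,0],0,15],[[0.12,0,0],0,15]]'
python3 - <<'E'
from h import *
go((-2,-118,77.5))
wnuts()
E
```

```text
clock: 11.2
ee_pos: [0.5827, 0.0815, 0.0777]
tool_rot: [[-0.197, -0.98, -0.0], [-0.98, 0.197, -0.0], [0.0, 0.0, -1.0]]
wrist_force: [0.3, -0.4, 0.3]
opening: 0.174
gripper_force: 0.0
clock: 12.2
ee_pos: [0.5682, 0.0089, 0.0777]
tool_rot: [[-0.197, -0.98, -0.0], [-0.98, 0.197, 0.0], [-0.0, 0.0, -1.0]]
wrist_force: [0.5, 0.8, 0.4]
opening: 0.179
gripper_force: 0.2
t 12.2 tray mm [ -2.5 -48.6  77.7] yaw err 0.06 open 0.17885746459474314 F [0.5 0.8 0.4]
(-2, -118, 77.5) units [ 0.868 -0.005  0.003]
px [253. 213.] area 1759 tray [ -3.5 -72.4  85.5]
px [380. 290.] area 282 tray [-77.4 -23.9  85.5]
```

Nut a is cradled at (253,213), as before.

```bash
python3 -m creep '[[[0.12,-0.005,0],0,15],[[0.12,0,0],0,15],[[0.12,0,0],0,15],[[0.12,0,0],0,15],[[0.12,0,0],0,15],[[0.12,0,0],0,15],[[0.14,0,0],0,15],[[0,0,0],0,15]]'
python3 - <<'E'
from h import *
go((-71,-18,130))
cv2.imwrite("pics/w6.png",wnuts()[:,:,::-1])
E
```

```text
clock: 13.25
ee_pos: [0.5549, -0.0589, 0.0777]
tool_rot: [[-0.198, -0.98, -0.0], [-0.98, 0.198, -0.0], [0.0, 0.0, -1.0]]
wrist_force: [-0.2, 0.3, -0.5]
opening: 0.175
gripper_force: 0.0
t 13.25 tray mm [  -2.1 -117.6   77.7] yaw err -0.0 open 0.17522516998852025 F [-0.2  0.3 -0.5]
(-71, -18, 130) units [-1.245  0.862 -0.654]
```

View pics/w6.png

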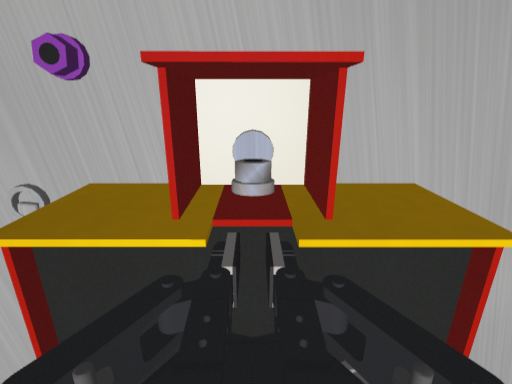

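Two nuts show at the box, around (253,150) and (253,178). The second is either tipping or already lying inside, so I'll check it again later. Now nut c.

```bash
python3 -m creep '[[[0,0,-0.35],0,15],[[0,0,-0.35],0,40],[[-0.4,0.28,0],0,55],[[-0.42,0.29,0],0,55],[[-0.42,0.29,0],0,55],[[0,0,0],0,55],[[0,0,0],0,55]]'
python3 - <<'E'
from h import *
go((-72,-17,133))
wnuts()
E
```

```text
clock: 14.18
ee_pos: [0.5073, 0.0528, 0.1338]
tool_rot: [[-0.196, -0.981, 0.0], [-0.981, 0.196, -0.0], [-0.0, -0.0, -1.0]]
wrist_force: [-0.1, 0.3, -0.6]
opening: 0.644
gripper_force: 0.0
t 14.175 tray mm [-70.9 -17.5 133.8] yaw err 0.1 open 0.6436795717797609 F [-0.1  0.3 -0.6]
(-72, -17, 133) units [-0.006  0.014  0.01 ]
px [254. 216.] area 1087 tray [-73.3 -15.8  85.5]
px [185. 258.] area 432 tray [-18.8  20.4  85.5]
px [320. 258.] area 429 tray [-125.1   20.4   85.5]
```

```bash
python3 -m creep '[[[-0.01,0.01,0.3],0,55],[[-0.01,0.01,0.25],0,55],[[0,0,0.14],0,55],[[0,0,0],0,36],[[0,0,0],0,36],[[0,0,0],0,36]]'
python3 -m creep '[[[0,-0.1,0],0,36],[[0,-0.12,0],0,36],[[0,-0.12,0],0,36],[[0,-0.12,0],0,36],[[0,-0.12,0],0,36],[[0,-0.12,0],0,36],[[0,-0.12,0],0,36],[[0,-0.1,0],0,36]]'
python3 - <<'E'
from h import *
go((1,-20,78))
wnuts()
E
```

```text
clock: 14.98
ee_pos: [0.5064, 0.0547, 0.0794]
tool_rot: [[-0.197, -0.98, 0.001], [-0.98, 0.197, 0.001], [-0.001, -0.001, -1.0]]
wrist_force: [0.1, -0.2, 1.0]
opening: 0.415
gripper_force: 0.0
clock: 15.98
ee_pos: [0.5787, 0.04, 0.0784]
tool_rot: [[-0.197, -0.98, -0.0], [-0.98, 0.197, 0.0], [0.0, 0.0, -1.0]]
wrist_force: [-0.7, -0.5, 0.1]
opening: 0.421
gripper_force: 0.2
t 15.975 tray mm [  1.7 -16.   78.4] yaw err 0.05 open 0.4208417333490966 F [-0.7 -0.5  0.1]
(1, -20, 78) units [0.05  0.008 0.005]
px [261.   8.] area 1831 tray [  -2.8 -133.2   85.5]
px [258. 251.] area 2080 tray [ -2.5 -16.2  85.5]
px [207. 254.] area 401 tray [ 26.3 -14.4  85.5]
px [298. 254.] area 396 tray [-24.9 -14.4  85.5]
```

```bash
python3 -m creep '[[[0,0.045,0],0,36],[[-0.1,0,0],0,36],[[-0.2,0,0],0,36],[[-0.26,0,0.01],0,36],[[0,0,0],0,15],[[0,0,0],0,15],[[0,0,0],0,15]]'
python3 -m creep '[[[0.1,0,0],0,15],[[0.1,0,0],0,15],[[0.12,0,0],0,15],[[0.12,0,0],0,15],[[0.12,0,0],0,15],[[0.12,0,0],0,15],[[0.12,0,0],0,15],[[0.12,0,0],0,15]]' >/dev/null
python3 - <<'E'
from h import *
go((-2,-118,77.5))
cv2.imwrite("pics/w7.png",wnuts()[:,:,::-1])
E
```

```text
clock: 16.9
ee_pos: [0.5833, 0.0846, 0.0777]
tool_rot: [[-0.197, -0.98, -0.0], [-0.98, 0.197, -0.0], [0.0, 0.0, -1.0]]
wrist_force: [-0.0, -0.4, -0.1]
opening: 0.177
gripper_force: 0.0
t 17.9 tray mm [ -2.5 -45.4  77.7] yaw err 0.06 open 0.17649734119592334 F [ 0.2  0.4 -0.8]
(-2, -118, 77.5) units [ 0.908 -0.005  0.003]
px [253. 211.] area 1989 tray [ -3.6 -69.9  85.5]
```

View pics/w7.png

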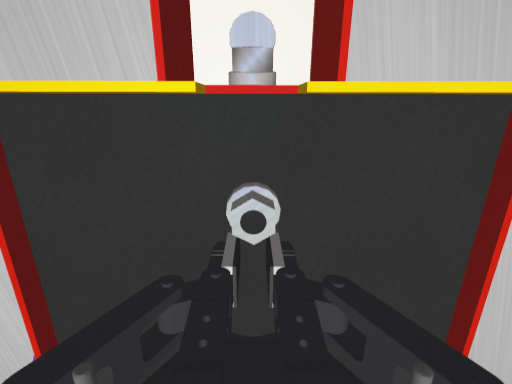

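Nut c is cradled at (253,212). The other two lie on the box bottom at about (252,30) and (252,70): their flanges are about 46 px wide, the right size for that depth.

```bash
python3 -m creep '[[[0.12,-0.005,0],0,15],[[0.12,0,0],0,15],[[0.12,0,0],0,15],[[0.12,0,0],0,15],[[0.12,0,0],0,15],[[0.14,0,0],0,15],[[0.16,0,0],0,15],[[0,0,0],0,15]]'
python3 -m creep '[[[-0.2,0,0],0,15],[[0,0,-0.4],0,15],[[0,0,-0.5],0,15],[[0,0,-0.5],0,15],[[-0.5,0,-0.3],0,15],[[0,0,0],0,15]]'
python3 - <<'E'
from h import *
go()
w=wnuts();t,_=ctrl.camera("side")
cv2.imwrite("pics/w8.png",np.vstack([w[:300],t[:300]])[:,:,::-1])
E
```

```text
clock: 18.95
ee_pos: [0.5549, -0.059, 0.0777]
tool_rot: [[-0.198, -0.98, -0.0], [-0.98, 0.198, -0.0], [0.0, 0.0, -1.0]]
wrist_force: [-0.1, 0.7, 0.1]
opening: 0.171
gripper_force: 0.0
clock: 19.7
ee_pos: [0.5674, -0.0003, 0.216]
tool_rot: [[-0.194, -0.981, 0.004], [-0.981, 0.194, 0.001], [-0.002, -0.003, -1.0]]
wrist_force: [0.4, -0.5, -0.7]
opening: 0.175
gripper_force: 0.0
t 19.7 tray mm [ -1.5 -57.7 216. ] yaw err 0.22 open 0.17459688905147538 F [ 0.4 -0.5 -0.7]
px [229. 253.] area 378 tray [24.3 24.4 85.5]
px [276. 253.] area 372 tray [-28.8  23.9  85.5]
```

View pics/w8.png

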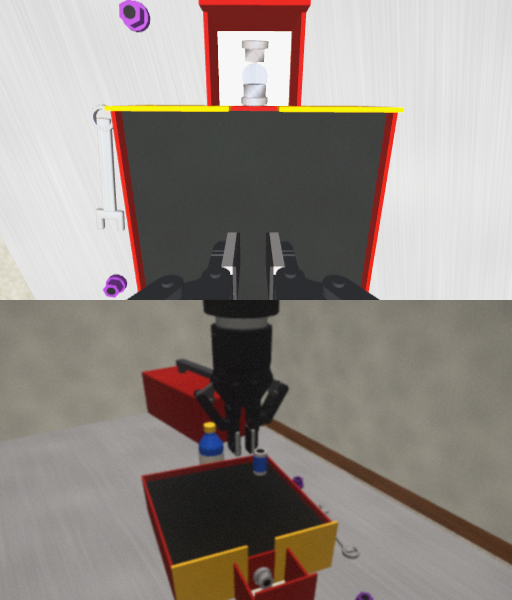

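The tray floor is empty, three nuts show in the box at (255,50), (255,74) and (255,95), and the socket and bottle still stand. The side view has one nut at (263,277) that may be sitting high, so I'll check its height and whether it moves.

```bash
python3 -m creep '[[[0,0,0],0,15],[[0,0,0],0,15],[[0,0,0],0,15],[[0,0,0],0,15],[[0,0,0],0,15],[[0,0,0],0,15],[[0,0,0],0,15],[[0,0,0],0,15]]' >/dev/null
python3 - <<'E'
from h import *
def pt(C,K,d,u,v): 
    return W2T((C@np.r_[np.linalg.inv(K)@[u,v,1]*d[v,u],1])[:3]).round(0)
p,d=ctrl.camera("side");m=ctrl.camera_model("side")
for q in[(263,277),(258,273),(268,283),(263,270),(263,286)]:print("side",q,pt(np.linalg.inv(m["world_to_cam"]),m["camera_matrix"],d,*q))
s=ctrl.get_state();w,dw=ctrl.camera("wrist");m=ctrl.camera_model("wrist");C=np.eye(4);C[:3,:3]=s["tool_rot"];C[:3,3]=s["ee_pos"]
for q in[(255,43),(255,52),(255,62),(255,74),(255,88),(255,100),(225,50)]:print("wrist",q,pt(C@m["hand_eye"],m["camera_matrix"],dw,*q))
t,_=ctrl.camera("top");t0=np.load("top0.npz")["p"]
for n,(x0,x1,y0,y1) in dict(socket=(228,258,158,188),bottle=(145,190,168,210),wrench=(280,358,130,170)).items():
    print(n,"mean diff",np.abs(t[y0:y1,x0:x1].astype(float)-t0[y0:y1,x0:x1]).mean().round(1))
E
```

```text
side (263, 277) [  -8. -153.   49.]
side (258, 273) [ -11. -141.   48.]
side (268, 283) [  -0. -155.   35.]
side (263, 270) [  -2. -140.   50.]
side (263, 286) [  -9. -155.   32.]
wrist (255, 43) [  -6. -203.    8.]
wrist (255, 52) [  -6. -190.   32.]
wrist (255, 62) [  -6. -181.   27.]
wrist (255, 74) [  -6. -169.   24.]
wrist (255, 88) [  -6. -154.   47.]
wrist (255, 100) [  -6. -142.   46.]
wrist (225, 50) [  29. -197.    3.]
socket mean diff 1.1
bottle mean diff 1.5
wrench mean diff 1.8
```

```bash
python3 -c "
from cell import ctrl
print(ctrl.sign_off())"
```

```text
the job is handed in; nothing more can be done
None
```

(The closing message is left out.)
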